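# Turn over the caster plate in a sliding drill jig and index it under the bush

### The job

The caster plate in the jig's hinged leaf is finished on its countersunk face. With the carriage still at its loading end, swing the leaf right over by its round bail, laying it down on the far side without dropping it, so that the plate's other face is up; then take the wooden knob and slide the carriage under the bush head until the spring ball clicks into the notch, without running on to the far stop. Finish still gripping the knob, with the carriage resting in the notch ready for drilling, and leave the other things on the bench alone.

Things in the scene. Friction and masses are not known exactly. Their poses are not given: they have to be found in the camera images.
- jig_base: sliding drill jig, fixed to the bench: a plywood board 15 mm thick, 300 mm long (its y), from x = -66 to +120 mm, with two steel guide rails along y. Origin at bench level, in the middle of the length, under the hinge line of the leaf. Its x axis points away from the robot (yawed up to 0.25 rad), y to the left. An aluminium carriage (top at z = 35 mm) slides on it from left to right, toward -y
- head_rail (a point): middle of the top of the rear rail (24 mm above the bench, 105 mm behind the hinge line). The bush head, an aluminium C-frame 30 mm wide (y) and 95 mm high with its arm reaching forward to 15 mm behind the hinge line, is clamped on this rail with its bush and ball plunger 38 to 73 mm to the right (-y) of this point, differing each time: see it or feel for it
- carriage (a joint): travel of the carriage in m toward -y of jig_base: 0 at the left (loading) stop, 0.145 at the far stop; starts at 0 to 0.012; about 2 N of friction. The ball meets the notch at a travel between 0.088 and 0.123, new each time. Some 50 to 65 mm before that the ball runs up the bar's ramp (about 3 N more)
- notch (a point): the one notch (10 mm wide, V-shaped) in the steel index bar along the carriage's far edge, level with the leaf's middle. The bush head's sprung ball (12 mm across) rides on the bar, then falls in: it draws the carriage in over the last 4 mm with up to about 7 N, and pushing on out of the notch takes about 9 N more than sliding does. Let go within 2 mm of the middle, the carriage centres itself
- detent_ball (a joint): how far the ball is pushed back into its plunger, in m: 0 fully out (nothing before it), about 0.0035 while it rides on the bar, about 0.001 seated in the middle of the notch, about 0.0025 when 1.5 mm off the middle either way
- leaf (a joint): angle of the turnover leaf in rad: 0 lying on the near side (as it starts), 3.14 turned right over, lying on the far side. A steel frame 10 mm thick, 72 mm long (y), reaching 54 mm out from the hinge, with the plate (60 x 36 x 5 mm, four holes, countersunk face up at first) clamped in it. About 0.25 kg; falls by its own weight if let go part way
- leaf_bail (a point): middle of the leaf's bail: a round steel rod, 10 mm in diameter, along jig_base's y, carried 90 mm from the hinge by two ears; 60 mm of it is free between them, with 31 mm of air between rod and frame. 48 mm above the bench at both ends of the swing. It can be held with the fingers pointing down all the way (closing across the rod) and turns between them
- leaf_hinge (a point): point on the hinge pin of the leaf, at the middle of the leaf, 48 mm above the bench; the pin runs along jig_base's y. It moves with the carriage
- knob: round turned wooden knob, upright, 22 mm in diameter from z = 59 to 85 mm, on a post (on which it can spin) on the left, trailing end of the carriage, 74 mm to the left of the leaf's middle, on the hinge line. Origin at the foot of its post on the carriage top, 35 mm above the bench
- knob_grip (a point): middle of the knob's grip, on its axis, 73 mm above the bench
- hex_key: bystander: small L-shaped hex key, 94 x 38 x 4 mm, lying in front of the jig; origin under its middle
- caster_wheel: bystander: loose caster wheel, 43 mm across, 18 mm high, lying in front of the right half of the jig; origin under its middle
- plate_caster: bystander: caster with a square mounting plate, 60 x 64 x 65 mm, at the right front of the bench; origin under its middle
- turned_foot: bystander: turned wooden furniture foot standing upright, 38 mm across, 81 mm high, at the back; origin under its middle

How it is judged:
By the outcome, as a careful person would: the job done as asked, in the order asked, and still so for the second after the job is handed in, while the arm keeps its last pose, push and grip.
It also fails if it takes over 72 s, if anything falls off the work surface, if the arm or the gripper's body presses on something with over 40 N, if the wrist force passes 120 N, or if a joint passes its speed limit or range.

### The arm

A 6-joint arm with a two-finger parallel gripper is mounted at the origin on a cart in front of the work surface, level with it; the furniture and walls round the work are solid. World frame = base frame: x ahead of the robot, y to its left, z up, the work surface at z = 0. Lengths are in m, angles in degrees, forces in N, time in s.
With the tool pointing down it reaches from about 0.3 to 0.875 m from the base axis. Payload 6.4 kg.
Tool frame: the origin (TCP) lies at the very end of the fingers, on their centre line; the grasp point (between the pads) lies 19 mm behind it; z points along the fingers, y is the direction in which the jaws open and shut (so a half turn about z gives the same grasp; the last joint's range is limited). The gripper opens to 85 mm and grips with 20 to 120 N. Pads are 22 mm wide; open, the fingers measure 114 mm over their backs; the gripper's body (76 mm by 85 mm) begins 54 mm behind the grasp point. The pads swing forward as they close: fully open they stand 13 mm farther back than shut.
Start: joints at [-80.059, 10.359, 92.074, -0, 77.567, -11.82], TCP at [0.213, -0.534, 0.208] pointing down, gripper open.
Joint ranges: [-171.53, 171.53], [-51.25, 118.39], [17.06, 147.69], [-65.23, 245.23], [0, 150.52], [-178.68, 178.68]. Speed limits (degrees/s): [147.25, 147.25, 172.46, 180, 180, 180].

### API

Orientations are given as a 3x3 rotation matrix whose columns are the frame's x, y, z axes.
In Python, from station import env, optics, ticket gives the robot as it stands.
- The arm moves only by the tool servo_tool, never from a script. Its argument "targets" is a list of rows, each a list of 2 entries, a list of its own where there are three numbers: the shift along the tool's x, y, z scaled (see below), then the turn, a rotation vector about the tool's x, y, z scaled (see below). A call has 1 to 5 rows; each row shifts and turns the commanded pose from where the row before left it, along the tool's axes as they then stand; what a row does not reach is not made up. The controller multiplies each number of a shift by 0.4 m and each number of a turn by 180 degrees. A row lasts 1/12 s, in which the tool goes at most 41.7 mm and 7.16 degrees, less where a joint would pass 70% of its speed; a pose out of reach is approached as far as the arm can. A call with a number of a shift or a turn outside -1 to 1 is refused whole. A call with a gripper value outside its range is refused whole. "grip" is the opening, from -1 (shut) to 1 (fully open), so that 0 is half open, set as the call begins (left out, the last holds). The fingers move at their own pace and stop on an object; "grip_force" is the grip in N (left out, the last holds). Time passes only in rows, so rows that do not move let the fingers close. It gives the time, the measured TCP pose, the force and the opening at its end, in the units of the state.
- env.read_state(): the state, without advancing time (a new reading comes with each control period).
- optics.read_camera(name): name is "scene" or "top"; returns a dict with "frame" (400x640x3 uint8, blue, green, red), "range_z" (400x640 float32, m along the optical axis (not along the pixel's ray), 0 where there is no reading), "fx", "fy", "cx", "cy" (pixels), "R" (3x3) and "t" (3): a world point X has camera coordinates R X + t. Camera axes: x right, y down, z forward; pixel columns grow to the right and rows downward; lengths in m; the calibration is good to about 2 mm. A picture is of the moment at which its call begins.
- ticket.finish_job(): hands the job in, once; it reports no verdict.
The state is a dict: "time": time; "q": joint angles; "joint_vel": joint speeds; "effort": joint torques, N m; "ee_pos": TCP position; "ee_rot": TCP orientation; "wrist_force": force on the tool from outside, world axes, zero at the start; "wrist_torque": the same for the moment, N m; "grip_width": opening from 0.0 (shut) to 1.0 (fully open).
Only numpy, scipy, OpenCV 4.12 (cv2) and the standard library are available. Lean on these libraries where they do the work, as an engineer would, in place of code of your own. Each camera call takes 0.05 s, during which the arm holds its last target. There are 200 camera calls.

## Working session

There is one attempt and no reset: what is moved stays moved. The work goes in short steps, Python scripts to look and compute and a tool call to move; the robot and the scene stay as the last step left them, time stands still between calls to the robot, and variables do not carry over. Pictures are saved under pics/ and viewed, about 8 in all and at most 12, crops included, and the job is handed in when it is done.

Besides the shell and the picture viewer there is one more tool, called after "Emit:" as a command line: name --argument value ..., lists and objects as JSON in quotes. servo_tool: Moves the arm, as the interface text tells. Shifts and turns lie within -1 to 1; 1 stands for 0.4 m of shift or 180 degrees of turn. Its arguments: {"type":"object","properties":{"targets":{"type":"array","items":{"type":"array"}},"grip":{"type":"number"},"grip_force":{"type":"number"}},"required":["targets"]}

```bash
ls; mkdir -p pics; python3 - <<'E'
from station import env, optics
import cv2,numpy as np,pickle
s=env.read_state();print(s)
for n in("scene","top"):
    c=optics.read_camera(n);pickle.dump(c,open(n+'.pkl','wb'));cv2.imwrite(f'pics/{n}0.png',c['frame'])
    print(n,c['fx'],c['cx'],c['cy'],c['R'],c['t'],-c['R'].T@c['t'])
E
```

```text
pics
{'time': 0.0, 'q': array([-8.00609859e+01,  1.04015746e+01,  9.21321326e+01, -2.14676622e-03,
        7.75687336e+01, -1.18195448e+01]), 'joint_vel': array([ 0.02455904, -0.0466988 , -0.03632505,  0.06647671,  0.02702096,
        0.14269226]), 'effort': array([ 4.55367899e-04, -4.44864678e+01, -3.51339304e+01, -1.69004570e-04,
        9.11958225e-03,  2.67151626e-05]), 'ee_pos': array([ 0.2130531 , -0.53341959,  0.20678332]), 'ee_rot': array([[ 9.28751243e-01,  3.70703398e-01, -3.44636732e-04],
       [ 3.70703411e-01, -9.28749644e-01,  1.75477989e-03],
       [ 3.30421627e-04, -1.75751202e-03, -9.99998401e-01]]), 'wrist_force': array([-0.39516369,  0.47890412,  0.3067075 ]), 'wrist_torque': array([ 0.03942957, -0.00990891,  0.00024635]), 'grip_width': 0.9998103435553108}
scene 426.5688585344589 315.81915165347425 201.16348931074836 [[-0.85863799 -0.51218494  0.02018389]
 [-0.31907078  0.50325001 -0.80307737]
 [ 0.40116659 -0.69599283 -0.59553282]] [0.47474551 0.25910287 0.66772014] [0.22243967 0.57749241 0.5961467 ]
top 436.4338968271403 321.75192803121064 194.70461311989357 [[-0.04608305 -0.99892257  0.00548153]
 [-0.97484112  0.04377276 -0.21856059]
 [ 0.21808516 -0.01541556 -0.97580798]] [-0.00837448  0.56657153  0.94738929] [ 0.34531976 -0.01856132  1.04834615]
```

View pics/scene0.png

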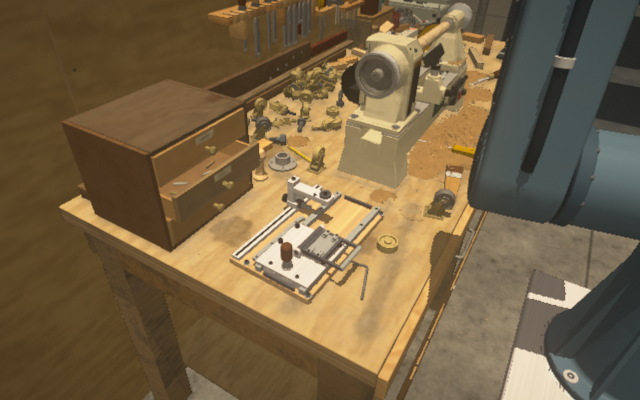

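View pics/top0.png

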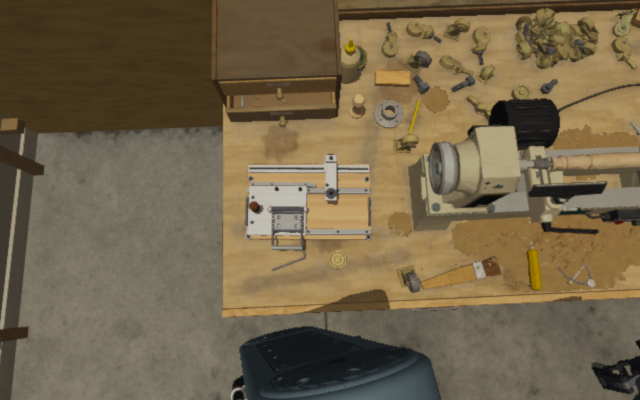

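The jig is at about (310,200) in the top view, with the knob at (255,207), the bail at (289,246) and the bush head at (331,180). Next I'll enlarge the jig.

```bash
python3 - <<'E'
import pickle,cv2
c=pickle.load(open('top.pkl','rb'))['frame'][145:275,235:385]
cv2.imwrite('pics/topz.png',cv2.resize(c,None,fx=4.6,fy=4.6,interpolation=cv2.INTER_CUBIC))
c=pickle.load(open('scene.pkl','rb'))['frame'][165:305,225:405]
cv2.imwrite('pics/scz.png',cv2.resize(c,None,fx=4.2,fy=4.2,interpolation=cv2.INTER_CUBIC))
E
```

```text
(no output)
```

View pics/topz.png

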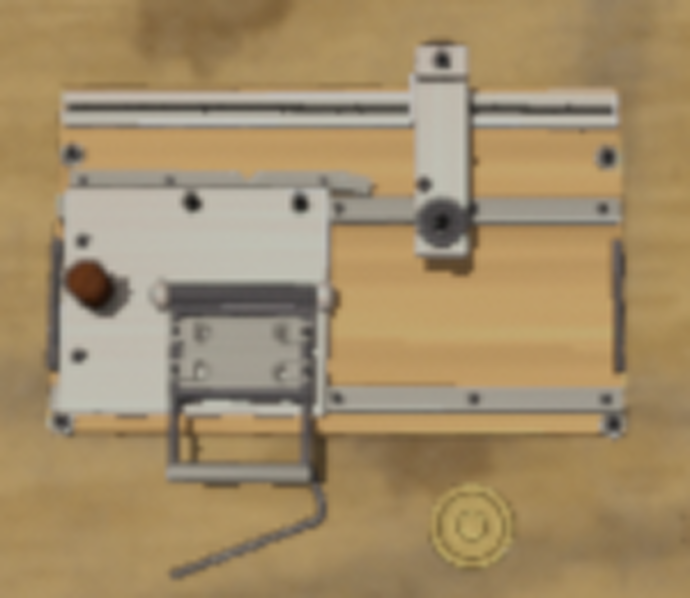

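View pics/scz.png

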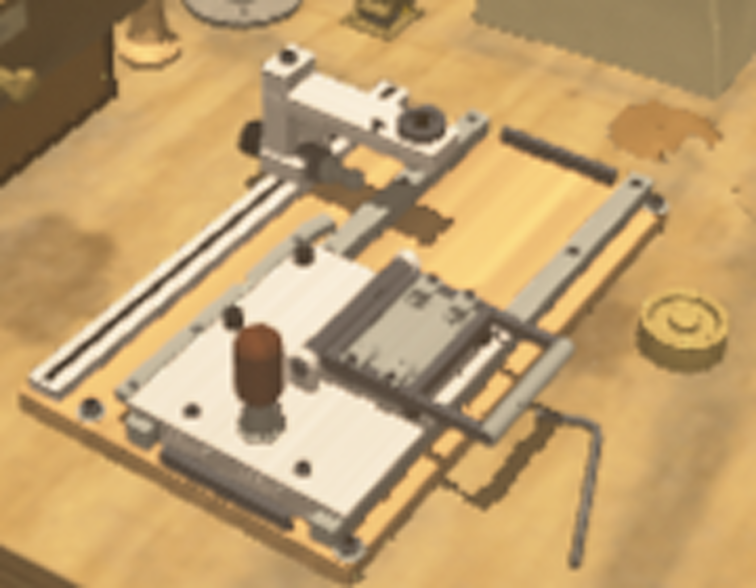

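The crops show the bail rod at zoom pixels (170–312, 473), the knob at (90,283), the rear rail at (62–617,108), the bush at (441,222) and the notch in the bar near (248,178). The hex key's end lies just under the right end of the bail.

```bash
cat > h.py <<'E'
import numpy as np
def ray(c,u,v,z):
    d=c['R'].T@np.array([(u-c['cx'])/c['fx'],(v-c['cy'])/c['fy'],1.]);o=-c['R'].T@c['t']
    return o+d*(z-o[2])/d[2]
E
python3 - <<'E'
import pickle,numpy as np
from h import ray
T=pickle.load(open('top.pkl','rb'));S=pickle.load(open('scene.pkl','rb'))
t=lambda u,v,z:ray(T,(u+.5)/4.6-.5+235,(v+.5)/4.6-.5+145,z)
s=lambda u,v,z:ray(S,(u+.5)/4.2-.5+225,(v+.5)/4.2-.5+165,z)
P=dict(railL=t(62,108,.024),railR=t(617,108,.024),bailL=t(170,470,.053),bailR=t(312,470,.053),knob=t(88,280,.085),bush=t(441,222,.095),headtopL=t(413,60,.095),headR=t(467,60,.095),notch=t(248,178,.032),
 hkA=t(177,573,.004),hkB=t(322,515,.004),hkC=t(318,480,.004),wheel=t(471,527,.018),pinL=t(160,294,.05),pinR=t(326,296,.05))
Q=dict(railL=s(42,383,.024),bailL=s(490,433,.05),bailR=s(568,347,.05),knob=s(260,335,.085),bush=s(423,118,.095),pinL=s(300,368,.048),pinR=s(408,258,.048))
a=P['railR']-P['railL'];yaw=np.arctan2(a[0],-a[1]);print('yaw',yaw,np.linalg.norm(a[:2]))
ex=np.array([np.cos(yaw),np.sin(yaw)]);ey=np.array([-np.sin(yaw),np.cos(yaw)])
m=(P['railL']+P['railR'])[:2]/2;O=m-.105*ex;print('O',O)
for n,D in(('T',P),('S',Q)):
  for k,v in D.items():
    d=v[:2]-O;print(n,k,np.round(v,4),'jig',np.round([d@ex,d@ey],4))
E
```

```text
yaw -0.0445163721504669 0.29412278873540454
O [ 0.53724589 -0.0007614 ]
T railL [0.6487 0.1415 0.024 ] jig [0.105  0.1471]
T railR [ 0.6356 -0.1523  0.024 ] jig [ 0.105  -0.1471]
T bailL [0.4516 0.0854 0.053 ] jig [-0.0894  0.0822]
T bailR [0.4484 0.0152 0.053 ] jig [-0.0895  0.012 ]
T knob [0.5427 0.1201 0.085 ] jig [1.00e-04 1.21e-01]
T bush [ 0.5617 -0.0534  0.095 ] jig [ 0.0268 -0.0514]
T headtopL [ 0.6447 -0.0436  0.095 ] jig [ 0.1092 -0.038 ]
T headR [ 0.6435 -0.0704  0.095 ] jig [ 0.1092 -0.0648]
T notch [0.604  0.0437 0.032 ] jig [0.0648 0.0474]
T hkA [0.4039 0.088  0.004 ] jig [-0.1371  0.0827]
T hkB [0.4301 0.0126 0.004 ] jig [-0.1077  0.0086]
T hkC [0.4482 0.014  0.004 ] jig [-0.0896  0.0108]
T wheel [ 0.4194 -0.0634  0.018 ] jig [-0.1149 -0.0678]
T pinL [0.541  0.0889 0.05  ] jig [-0.0002  0.0897]
T pinR [0.5362 0.0051 0.05  ] jig [-0.0013  0.0058]
S railL [0.6491 0.1424 0.024 ] jig [0.1054 0.148 ]
S bailL [0.4502 0.0857 0.05  ] jig [-0.0908  0.0825]
S bailR [0.4457 0.0198 0.05  ] jig [-0.0924  0.0165]
S knob [0.5448 0.1179 0.085 ] jig [0.0023 0.1189]
S bush [ 0.5585 -0.0432  0.095 ] jig [ 0.0231 -0.0415]
S pinL [0.5412 0.0932 0.048 ] jig [-0.0002  0.094 ]
S pinR [0.5388 0.0023 0.048 ] jig [0.0014 0.0031]
```

Emit:
servo_tool --targets '[[[0.0715, -0.075, 0], [0, 0, 0]], [[0.0715, -0.075, 0], [0, 0, 0]], [[0.0715, -0.075, 0], [0, 0, 0]], [[0.0715, -0.075, 0], [0, 0, 0]], [[0.0715, -0.075, 0], [0, 0, 0]]]' --grip -0.4 --grip_force 30

```text
time: 0.52
ee_pos: [0.2905, -0.3396, 0.2071]
ee_rot: [[0.929, 0.37, -0.0], [0.37, -0.929, 0.001], [0.0, -0.001, -1.0]]
wrist_force: [1.1, 0.8, 0.7]
grip_width: 0.308
```

Emit:
servo_tool --targets '[[[0.0715, -0.075, 0], [0, 0, 0]], [[0.0715, -0.075, 0], [0, 0, 0]], [[0.0715, -0.075, 0], [0, 0, 0]], [[0.0715, -0.075, 0], [0, 0, 0]], [[0.0715, -0.075, 0], [0, 0, 0]]]'

```text
time: 0.93
ee_pos: [0.3677, -0.1474, 0.2076]
ee_rot: [[0.929, 0.37, 0.0], [0.37, -0.929, -0.0], [0.0, 0.0, -1.0]]
wrist_force: [0.4, 0.6, -0.4]
grip_width: 0.299
```

Emit:
servo_tool --targets '[[[0.0715, -0.075, 0], [0, 0, 0]], [[0.0715, -0.075, 0], [0, 0, 0]], [[0.0715, -0.075, 0], [0, 0, 0]], [[0.0715, -0.075, 0], [0, 0, 0]], [[0.0715, -0.075, 0], [0, 0, 0]]]'

```text
time: 1.35
ee_pos: [0.4449, 0.0452, 0.2076]
ee_rot: [[0.929, 0.371, 0.0], [0.371, -0.929, -0.0], [0.0, 0.0, -1.0]]
wrist_force: [1.2, -0.5, 0.5]
grip_width: 0.3
```

Emit:
servo_tool --targets '[[[0, 0, 0], [0, 0, -0.0365]], [[0, 0, 0], [0, 0, -0.0365]], [[0, 0, 0], [0, 0, -0.0365]], [[0, 0, 0], [0, 0, -0.0365]], [[0, 0, 0], [0, 0, -0.0365]]]'

```text
time: 1.77
ee_pos: [0.4444, 0.0433, 0.2073]
ee_rot: [[0.574, 0.819, -0.001], [0.819, -0.574, 0.0], [-0.0, -0.001, -1.0]]
wrist_force: [0.7, -0.3, -0.5]
grip_width: 0.299
```

Emit:
servo_tool --targets '[[[0, 0, 0], [0, 0, -0.0365]], [[0, 0, 0], [0, 0, -0.0365]], [[0, 0, 0], [0, 0, -0.0365]], [[0, 0, 0], [0, 0, -0.0365]], [[0, 0, 0], [0, 0, -0.0365]]]'

```text
time: 2.18
ee_pos: [0.4444, 0.043, 0.2073]
ee_rot: [[0.039, 0.999, -0.001], [0.999, -0.039, 0.0], [0.0, -0.001, -1.0]]
wrist_force: [-1.0, -1.0, -0.1]
grip_width: 0.303
```

Emit:
servo_tool --targets '[[[0.019, 0.012, 0], [0, 0, 0.0]], [[0, 0, 0.076], [0, 0, 0]], [[0, 0, 0.076], [0, 0, 0]], [[0, 0, 0.076], [0, 0, 0]], [[0, 0, 0.076], [0, 0, 0]]]'

```text
time: 2.6
ee_pos: [0.4502, 0.0509, 0.0849]
ee_rot: [[0.048, 0.999, 0.001], [0.999, -0.048, 0.0], [0.0, 0.001, -1.0]]
wrist_force: [0.1, 0.9, 0.3]
grip_width: 0.3
```

```bash
python3 - <<'E'
from station import env, optics
import cv2,numpy as np
print(env.read_state()['ee_pos'])
a=optics.read_camera('scene')['frame'][165:305,225:405]
cv2.imwrite('pics/a1.png',cv2.resize(a,None,fx=4.2,fy=4.2,interpolation=cv2.INTER_CUBIC))
E
```

```text
[0.45016719 0.05087792 0.08488265]
```

View pics/a1.png

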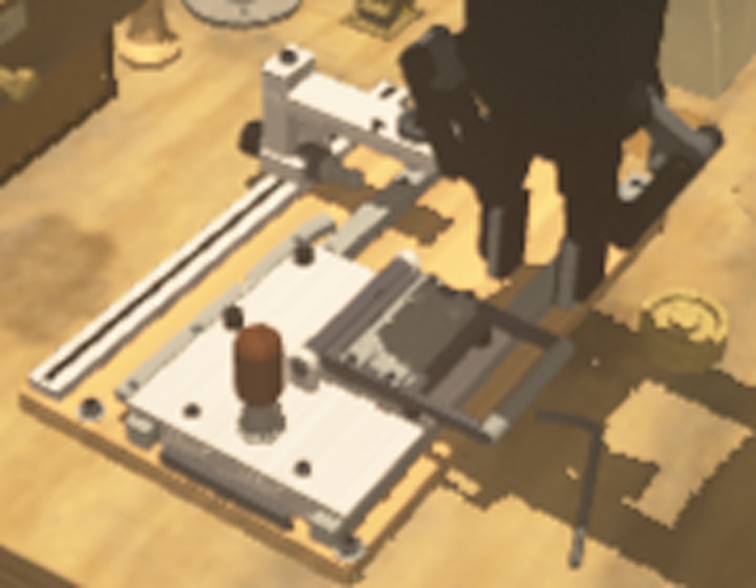

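The open fingers stand above and astride the bail, at about (490,265) and (575,290) in the crop. Descending and closing.

Emit:
servo_tool --targets '[[[0, 0, 0.033], [0, 0, 0]], [[0, 0, 0.033], [0, 0, 0]], [[0, 0, 0.033], [0, 0, 0]], [[0, 0, 0.033], [0, 0, 0]], [[0, 0, 0], [0, 0, 0]]]'

```text
time: 3.07
ee_pos: [0.4484, 0.0509, 0.0317]
ee_rot: [[0.047, 0.999, -0.004], [0.999, -0.047, 0.001], [0.001, -0.004, -1.0]]
wrist_force: [-0.1, 0.4, -0.1]
grip_width: 0.298
```

Emit:
servo_tool --targets '[[[0, 0, 0], [0, 0, 0]], [[0, 0, 0], [0, 0, 0]], [[0, 0, 0], [0, 0, 0]], [[0, 0, 0], [0, 0, 0]], [[0, 0, 0], [0, 0, 0]]]' --grip -1 --grip_force 25

```text
time: 3.48
ee_pos: [0.4505, 0.0503, 0.034]
ee_rot: [[0.045, 0.999, 0.001], [0.999, -0.045, -0.0], [-0.0, 0.001, -1.0]]
wrist_force: [0.1, -0.1, 0.0]
grip_width: -0.003
```

Width 0 means the rod was missed, so I'll look.

```bash
python3 - <<'E'
from station import env, optics
import cv2,numpy as np
print(env.read_state()['ee_pos'],env.read_state()['grip_width'])
a=optics.read_camera('scene')['frame'][165:305,225:405]
b=optics.read_camera('top')['frame'][165:285,240:360]
a=cv2.resize(a,None,fx=3,fy=3,interpolation=cv2.INTER_CUBIC);b=cv2.resize(b,(420,420),interpolation=cv2.INTER_CUBIC)
c=np.zeros((420,800,3),np.uint8);c[:,:540]=a;c[:260,540:]=cv2.resize(b,(260,260))
cv2.imwrite('pics/a2.png',c)
E
```

```text
[0.45054932 0.05027197 0.03404872] -0.00317018433870453
```

View pics/a2.png

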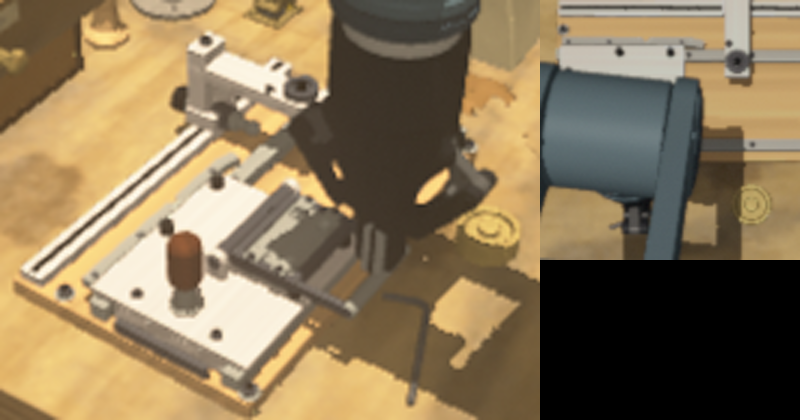

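```bash
python3 - <<'E'
import pickle,numpy as np
S=pickle.load(open('scene.pkl','rb'))
def pr(X):
    c=S['R']@np.array(X)+S['t'];return np.round([((S['fx']*c[0]/c[2]+S['cx'])-225)*3,((S['fx']*c[1]/c[2]+S['cy'])-165)*3],1)
for n,X in dict(tcp=[.4505,.0503,.034],tcplow=[.449,.0505,.0317],up20=[.4505,.0503,.054],rod=[.4494,.0507,.048],rodL=[.451,.0855,.048],rodR=[.448,.0155,.048]).items(): print(n,pr(X))
E
python3 - <<'E'
from station import optics
import cv2,pickle
c=optics.read_camera('scene');pickle.dump(c,open('s2.pkl','wb'))
cv2.imwrite('pics/a3.png',cv2.resize(c['frame'][225:275,310:385],None,fx=10,fy=10,interpolation=cv2.INTER_CUBIC))
E
```

```text
tcp [373.9 291.4]
tcplow [375.6 295.2]
up20 [376.1 267.9]
rod [376.7 276.1]
rodL [347.6 309.9]
rodR [404.1 243.8]
```

View pics/a3.png

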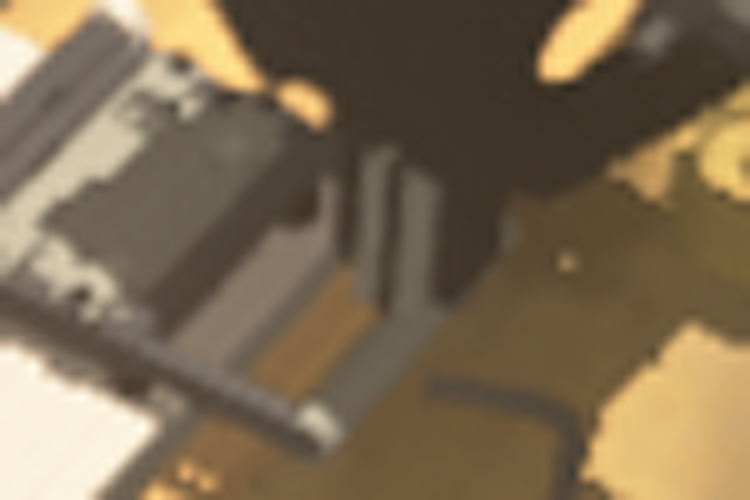

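```bash
python3 - <<'E'
import pickle,numpy as np
from station import env
s=env.read_state();print(s['ee_pos'],s['grip_width'],s['wrist_force'])
S=pickle.load(open('s2.pkl','rb'))
ex=np.array([.999,-.0445]);ey=np.array([.0445,.999]);O=np.array([.5372,-.0008])
for v in range(245,264,2):
    r=[]
    for u in range(343,360,2):
        z=S['range_z'][v,u]
        X=S['R'].T@(z*np.array([(u-S['cx'])/S['fx'],(v-S['cy'])/S['fy'],1])-S['t'])
        d=X[:2]-O;r.append('%4d,%3d,%3d'%(d@ex*1e3,d@ey*1e3,X[2]*1e3) if z>0 else '   -   ')
    print(v,' | '.join(r))
E
```

```text
[0.4500977  0.050318   0.03358585] -0.0006813536041184288 [ 0.23646977 -0.42230419 -0.70578312]
245  -76, 55, 77 |  -80, 55, 78 |  -87, 60, 85 |  -90, 58, 86 |  -95, 61, 90 |  -96, 54, 86 | -100, 56, 89 | -103, 54, 90 | -103, 45, 83
247  -77, 56, 72 |  -80, 54, 73 |  -86, 57, 78 |  -91, 59, 82 |  -95, 59, 84 |  -96, 55, 82 | -101, 56, 85 | -104, 54, 85 | -103, 44, 77
249  -76, 54, 66 |  -84, 61, 75 |  -87, 60, 76 |  -90, 58, 76 |  -94, 59, 79 |  -97, 56, 78 | -101, 56, 81 | -104, 53, 80 | -103, 44, 72
251  -56, 14, 19 |  -83, 59, 69 |  -86, 58, 69 |  -92, 61, 75 |  -96, 60, 76 |  -97, 55, 72 | -101, 55, 75 | -103, 50, 72 |  -94, 23, 46
253  -57, 15, 15 |  -84, 60, 65 |  -87, 58, 65 |  -91, 58, 67 |  -95, 58, 69 |  -97, 55, 68 | -101, 55, 71 |  -94, 30, 47 |  -76,-17,  0
255  -60, 20, 15 |  -62, 17, 14 |  -88, 59, 61 |  -91, 58, 62 |  -96, 60, 66 |  -98, 55, 64 | -102, 55, 66 |  -75,-11, -1 |  -78,-13, -1
257  -63, 25, 15 |  -65, 20, 13 |  -85, 54, 50 |  -90, 54, 53 |  -96, 59, 60 |  -94, 46, 49 |  -75, -3,  0 |  -78, -5,  0 |  -81, -9, -2
259  -65, 28, 14 |  -66, 22, 10 |  -89, 60, 52 |  -91, 56, 51 |  -94, 54, 51 |  -74,  3,  0 |  -77,  0, -2 |  -80, -2, -2 |  -84, -3, -1
261  -67, 32, 12 |  -89, 67, 53 |  -91, 63, 51 |  -93, 60, 50 |  -73, 10,  0 |  -77,  9,  0 |  -80,  6,  0 |  -84,  5,  0 |  -87,  1,  0
263  -88, 72, 52 |  -90, 68, 50 |  -94, 68, 51 |  -74, 19,  0 |  -76, 14, -2 |  -82, 17,  3 |  -85, 16,  5 |  -88, 12,  3 |  -89,  5, -1
```

The depth image puts the closed fingertips at z≈0.060 above the rod, while the reported TCP z is 0.034. The empty grip agrees with the camera. I'll reopen and go down in small steps, watching force and depth.

Emit:
servo_tool --targets '[[[0, 0, 0], [0, 0, 0]], [[0, 0, 0], [0, 0, 0]], [[0, 0, 0], [0, 0, 0]], [[0, 0, 0.012], [0, 0, 0]], [[0, 0, 0.012], [0, 0, 0]]]' --grip -0.4

```text
time: 4.05
ee_pos: [0.4502, 0.0503, 0.0235]
ee_rot: [[0.044, 0.999, 0.001], [0.999, -0.044, -0.0], [-0.0, 0.001, -1.0]]
wrist_force: [-0.2, -0.1, 0.1]
grip_width: 0.301
```

```bash
cat > tips.py <<'E'
import numpy as np
from station import env,optics
def tips():
    s=env.read_state();print(s['time'],s['ee_pos'].round(4),s['grip_width'].round(3),s['wrist_force'].round(1),'q',s['q'].round(1))
    S=optics.read_camera('scene');z=S['range_z'];v,u=np.nonzero(z>0);d=z[v,u]
    X=(np.stack([(u-S['cx'])/S['fx']*d,(v-S['cy'])/S['fy']*d,d],1)-S['t'])@S['R']
    f=S['frame'][v,u].astype(int).sum(1)
    p=X[:,:2]-np.array([.5372,-.0008]);jx=p@[.999,-.0445];jy=p@[.0445,.999]
    return jx,jy,X[:,2],f
E
python3 - <<'E'
from tips import *
jx,jy,z,f=tips()
# fingers' visible left face lies at jig y ~.055-.062
for a in np.arange(-.13,-.05,.004):
    m=(jx>=a)&(jx<a+.004)&(jy>.045)&(jy<.064)&(z>.02)&(z<.12)
    if m.any(): print(round(a+.002,3),np.sort((z[m]*1e3).round())[:8],'y',(np.median(jy[m])*1e3).round())
E
```

```text
Traceback (most recent call last):
  File "tips.py", line 4, in tips
    s=env.read_state();print(s['time'],s['ee_pos'].round(4),s['grip_width'].round(3),s['wrist_force'].round(1),'q',s['q'].round(1))
                                                            ^^^^^^^^^^^^^^^^^^^^^
AttributeError: 'float' object has no attribute 'round'
```

```bash
sed -i "s/s\['grip_width'\].round(3)/round(s['grip_width'],3)/" tips.py
cat > f.py <<'E'
from tips import *
jx,jy,z,f=tips()
for a in np.arange(-.13,-.05,.004):
    m=(jx>=a)&(jx<a+.004)&(jy>.045)&(jy<.064)&(z>.02)&(z<.12)
    if m.any(): print(round(a+.002,3),np.sort((z[m]*1e3).round())[:8],'y',(np.median(jy[m])*1e3).round())
E
python3 f.py
```

```text
4.05 [0.4502 0.0503 0.0235] 0.301 [-0.2 -0.1  0.1] q [ -8.7  10.3 116.8   0.   52.9  -6.2]
-0.128 [ 93.  94.  96.  99.  99. 102. 102. 103.] y 61.0
-0.124 [ 94.  96.  99.  99. 101. 101. 101. 102.] y 55.0
-0.12 [89. 91. 92. 93. 93. 97. 98. 99.] y 54.0
-0.116 [58. 59. 59. 59. 61. 61. 61. 62.] y 55.0
-0.112 [55. 56. 57. 59. 59. 59. 61. 63.] y 57.0
-0.108 [48. 51. 51. 53. 53. 53. 54. 54.] y 59.0
-0.104 [49. 52. 54. 55. 56. 57. 60. 61.] y 60.0
-0.096 [46. 48. 48. 49. 49. 50. 50. 50.] y 53.0
-0.092 [45. 50. 51. 51. 51. 52. 52. 52.] y 55.0
-0.088 [51. 51. 52. 52. 52. 52. 52. 53.] y 54.0
-0.084 [50. 51.] y 55.0
-0.08 [ 53. 111. 112. 113. 113. 113. 116. 117.] y 60.0
-0.076 [47. 48. 49. 49. 49. 50. 52. 52.] y 56.0
-0.072 [51. 53. 54. 55. 57. 59. 61. 63.] y 60.0
-0.068 [55. 59. 60. 62. 67. 70. 71. 75.] y 61.0
-0.064 [54. 57. 59. 63. 63. 63. 68. 69.] y 57.0
-0.06 [30. 32. 33. 33. 33. 34. 35. 35.] y 55.0
-0.056 [22. 23. 29. 29. 33. 33. 34. 34.] y 56.0
-0.052 [33. 34. 34. 34. 34. 34. 34. 34.] y 57.0
```

Tips are at about z=0.049 by depth with 0.0235 reported, so the ~25 mm offset is constant. The fingers straddle the rod correctly at jig x ≈ -0.104 and -0.076. I'll go 18 mm lower, gently.

Emit:
servo_tool --targets '[[[0, 0, 0.012], [0, 0, 0]], [[0, 0, 0.011], [0, 0, 0]], [[0, 0, 0], [0, 0, 0]]]'

```text
time: 4.35
ee_pos: [0.449, 0.0504, 0.0134]
ee_rot: [[0.044, 0.999, -0.002], [0.999, -0.044, 0.0], [0.0, -0.002, -1.0]]
wrist_force: [-0.2, 0.7, 0.3]
grip_width: 0.296
```

Emit:
servo_tool --targets '[[[0, 0, 0.011], [0, 0, 0]], [[0, 0, 0.011], [0, 0, 0]], [[0, 0, 0], [0, 0, 0]]]'

```text
time: 4.6
ee_pos: [0.4493, 0.0504, 0.0048]
ee_rot: [[0.044, 0.999, -0.001], [0.999, -0.044, 0.0], [0.0, -0.001, -1.0]]
wrist_force: [-0.7, 0.4, 0.2]
grip_width: 0.304
```

Emit:
servo_tool --targets '[[[0, 0, 0], [0, 0, 0]], [[0, 0, 0], [0, 0, 0]], [[0, 0, 0], [0, 0, 0]], [[0, 0, 0], [0, 0, 0]], [[0, 0, 0], [0, 0, 0]]]' --grip -1 --grip_force 25

```text
time: 5.02
ee_pos: [0.4504, 0.0503, 0.0059]
ee_rot: [[0.044, 0.999, 0.001], [0.999, -0.044, -0.0], [0.0, 0.001, -1.0]]
wrist_force: [2.4, -0.2, -1.4]
grip_width: 0.098
```

```bash
python3 f.py
```

```text
5.0167 [0.4504 0.0503 0.0059] 0.098 [ 2.4 -0.2 -1.4] q [ -8.7  12.4 117.    0.   50.5  -6.2]
-0.128 [82. 83. 85. 86. 88. 88. 89. 90.] y 60.0
-0.124 [76. 77. 78. 80. 80. 81. 82. 82.] y 61.0
-0.12 [75. 78. 82. 83. 83. 84. 85. 86.] y 61.0
-0.116 [76. 78. 80. 81. 83. 83. 84. 84.] y 58.0
-0.112 [71. 71. 74. 76. 78. 79. 80. 82.] y 56.0
-0.108 [38. 39. 40. 42. 43. 43. 43. 44.] y 56.0
-0.104 [36. 37. 39. 41. 42. 42. 44. 44.] y 57.0
-0.1 [30. 31. 32. 34. 35. 35. 37. 37.] y 59.0
-0.096 [33. 34. 36. 36. 36. 37. 44. 45.] y 60.0
-0.092 [39. 50. 51. 52. 52. 53. 53. 54.] y 60.0
-0.088 [51. 51. 51. 52. 52. 52. 52. 52.] y 58.0
-0.084 [48. 48. 52. 52. 52. 53. 53. 54.] y 58.0
-0.08 [40. 41. 43. 43. 44. 46. 47. 49.] y 60.0
-0.076 [36. 40. 42. 44. 47. 49. 51. 51.] y 60.0
-0.072 [36. 41. 44. 44. 48. 50. 53. 54.] y 58.0
-0.068 [71. 74. 75. 77. 80. 80. 82. 83.] y 56.0
-0.064 [73. 74. 76. 77. 77. 79. 81. 82.] y 59.0
-0.06 [30. 31. 31. 32. 33. 33. 33. 33.] y 58.0
-0.056 [21. 24. 33. 33. 34. 34. 34. 34.] y 59.0
-0.052 [33. 34. 34. 34. 35. 35. 35. 35.] y 56.0
```

The bail is held, at width 0.098 (about 8–10 mm). Swinging along a 90 mm radius arc in 6° rows.

Emit:
servo_tool --targets '[[[0, 0.0012, -0.0235], [0, 0, 0]], [[0, 0.0037, -0.0233], [0, 0, 0]], [[0, 0.0061, -0.0228], [0, 0, 0]], [[0, 0.0084, -0.022], [0, 0, 0]], [[0, 0.0107, -0.021], [0, 0, 0]]]'

```text
time: 5.48
ee_pos: [0.4619, 0.0498, 0.0514]
ee_rot: [[0.044, 0.999, -0.0], [0.999, -0.044, -0.0], [-0.0, -0.0, -1.0]]
wrist_force: [4.2, 0.1, -4.6]
grip_width: 0.105
```

Emit:
servo_tool --targets '[[[0, 0.0128, -0.0198], [0, 0, 0]], [[0, 0.0148, -0.0183], [0, 0, 0]], [[0, 0.0167, -0.0167], [0, 0, 0]], [[0, 0.0183, -0.0148], [0, 0, 0]], [[0, 0.0198, -0.0128], [0, 0, 0]]]'

```text
time: 5.9
ee_pos: [0.4922, 0.0484, 0.0843]
ee_rot: [[0.044, 0.999, -0.007], [0.999, -0.044, -0.0], [-0.0, -0.007, -1.0]]
wrist_force: [-9.0, -1.5, 10.5]
grip_width: 0.106
```

Emit:
servo_tool --targets '[[[0, 0.021, -0.0107], [0, 0, 0]], [[0, 0.022, -0.0084], [0, 0, 0]], [[0, 0.0228, -0.0061], [0, 0, 0]], [[0, 0.0233, -0.0037], [0, 0, 0]], [[0, 0.0235, -0.0012], [0, 0, 0]]]'

```text
time: 6.32
ee_pos: [0.5407, 0.0462, 0.0963]
ee_rot: [[0.044, 0.999, 0.0], [0.999, -0.044, -0.0], [-0.0, 0.0, -1.0]]
wrist_force: [-1.9, -1.8, -2.4]
grip_width: 0.105
```

Emit:
servo_tool --targets '[[[0, 0.0235, 0.0012], [0, 0, 0]], [[0, 0.0233, 0.0037], [0, 0, 0]], [[0, 0.0228, 0.0061], [0, 0, 0]], [[0, 0.022, 0.0084], [0, 0, 0]], [[0, 0.021, 0.0107], [0, 0, 0]]]'

```text
time: 6.73
ee_pos: [0.5861, 0.0442, 0.0834]
ee_rot: [[0.044, 0.999, 0.001], [0.999, -0.044, -0.0], [-0.0, 0.001, -1.0]]
wrist_force: [-1.3, -2.0, -0.0]
grip_width: 0.108
```

Emit:
servo_tool --targets '[[[0, 0.0198, 0.0128], [0, 0, 0]], [[0, 0.0183, 0.0148], [0, 0, 0]], [[0, 0.0167, 0.0167], [0, 0, 0]], [[0, 0.0148, 0.0183], [0, 0, 0]], [[0, 0.0128, 0.0198], [0, 0, 0]]]'

```text
time: 7.15
ee_pos: [0.6183, 0.0429, 0.0498]
ee_rot: [[0.044, 0.999, -0.0], [0.999, -0.044, 0.0], [0.0, -0.0, -1.0]]
wrist_force: [-2.4, -1.4, 0.7]
grip_width: 0.106
```

```bash
python3 - <<'E'
from station import env, optics
import cv2
s=env.read_state();print(s['ee_pos'],s['grip_width'],s['wrist_force'])
a=optics.read_camera('scene')['frame'][165:305,225:405]
cv2.imwrite('pics/a4.png',cv2.resize(a,None,fx=4,fy=4,interpolation=cv2.INTER_CUBIC))
E
```

```text
[0.61826388 0.04285644 0.04979887] 0.10635035459959026 [-2.42384813 -1.38939232  0.7259179 ]
```

View pics/a4.png

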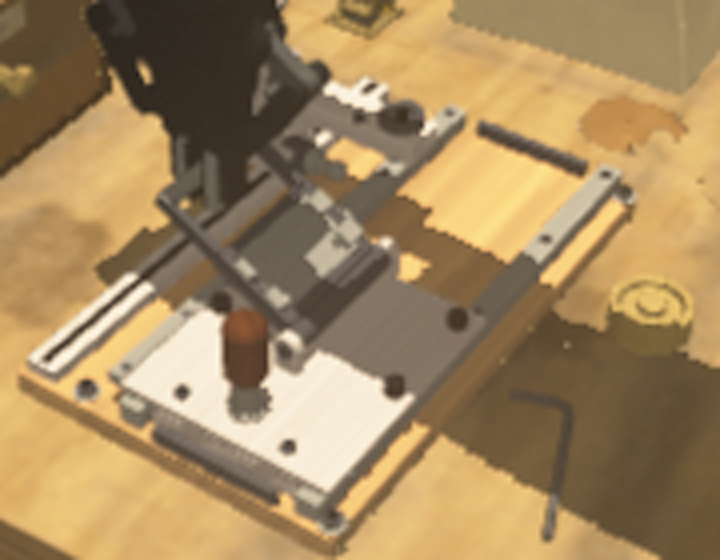

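The leaf is over and held about 30° above the far side, with the bail at (190,185). Laying it down slowly.

Emit:
servo_tool --targets '[[[0, 0.0107, 0.021], [0, 0, 0]], [[0, 0.0084, 0.022], [0, 0, 0]], [[0, 0.0061, 0.0228], [0, 0, 0]], [[0, 0.003, 0.012], [0, 0, 0]], [[0, 0.001, 0.011], [0, 0, 0]]]'

```text
time: 7.62
ee_pos: [0.6296, 0.0425, 0.0144]
ee_rot: [[0.044, 0.999, 0.0], [0.999, -0.044, 0.0], [0.0, -0.0, -1.0]]
wrist_force: [-0.5, -1.2, 2.2]
grip_width: 0.102
```

Emit:
servo_tool --targets '[[[0, 0.001, 0.008], [0, 0, 0]], [[0, 0, 0.008], [0, 0, 0]], [[0, 0, 0.006], [0, 0, 0]], [[0, 0, 0], [0, 0, 0]]]'

```text
time: 7.95
ee_pos: [0.6302, 0.0424, 0.0063]
ee_rot: [[0.044, 0.999, 0.001], [0.999, -0.044, 0.0], [0.0, 0.001, -1.0]]
wrist_force: [2.2, -0.5, 0.5]
grip_width: 0.106
```

Emit:
servo_tool --targets '[[[0, 0, 0.003], [0, 0, 0]], [[0, 0, 0.002], [0, 0, 0]], [[0, 0, 0], [0, 0, 0]], [[0, 0, 0], [0, 0, 0]]]'

```text
time: 8.28
ee_pos: [0.6302, 0.0424, 0.0046]
ee_rot: [[0.044, 0.999, 0.001], [0.999, -0.044, 0.0], [0.0, 0.001, -1.0]]
wrist_force: [3.0, -0.1, 0.2]
grip_width: 0.101
```

```bash
python3 - <<'E'
from tips import *
jx,jy,z,f=tips()
for y0,y1 in((.068,.08),(.02,.03)):
  for a in np.arange(.0,.12,.006):
    m=(jx>=a)&(jx<a+.006)&(jy>y0)&(jy<y1)&(z<.1)
    if m.any(): print(y0,round(a+.003,3),np.percentile(z[m]*1e3,[10,50,90]).round(),m.sum())
E
```

```text
8.2833 [0.6302 0.0424 0.0046] 0.101 [ 3.  -0.1  0.2] q [-6.9 31.1 90.4  0.  58.5 -4.4]
0.068 0.003 [39. 52. 55.] 13
0.068 0.009 [52. 53. 54.] 17
0.068 0.015 [50. 51. 55.] 11
0.068 0.021 [36. 53. 55.] 12
0.068 0.027 [50. 51. 55.] 6
0.068 0.033 [49. 51. 54.] 14
0.068 0.039 [51. 54. 56.] 12
0.068 0.045 [53. 56. 57.] 4
0.068 0.051 [52. 53. 55.] 16
0.068 0.057 [34. 34. 34.] 1
0.068 0.063 [33. 33. 34.] 3
0.068 0.069 [34. 34. 34.] 1
0.068 0.081 [19. 33. 48.] 2
0.068 0.087 [14. 49. 54.] 29
0.068 0.093 [14. 16. 54.] 21
0.068 0.099 [16. 24. 25.] 18
0.068 0.105 [24. 24. 25.] 8
0.068 0.111 [23. 23. 24.] 12
0.02 0.003 [36. 53. 54.] 7
0.02 0.009 [50. 53. 55.] 14
0.02 0.015 [49. 51. 55.] 15
0.02 0.021 [50. 54. 56.] 16
0.02 0.027 [50. 51. 53.] 10
0.02 0.033 [51. 52. 54.] 14
0.02 0.039 [50. 54. 56.] 14
0.02 0.045 [46. 51. 55.] 14
0.02 0.051 [51. 53. 54.] 11
0.02 0.057 [49. 49. 49.] 1
0.02 0.063 [50. 50. 53.] 3
0.02 0.069 [50. 50. 50.] 1
0.02 0.075 [49. 50. 50.] 2
0.02 0.081 [15. 16. 16.] 3
0.02 0.087 [13. 14. 15.] 6
0.02 0.099 [-683. -683. -683.] 1
0.02 0.105 [-684. -682. -682.] 4
0.02 0.111 [-684. -683. -682.] 5
0.02 0.117 [-682. -681. -679.] 7
```

The frame top reads about z=53 mm from jig x=0.003 to 0.051, so the leaf is flat on the far side. Releasing, rising and moving over the knob.

Emit:
servo_tool --targets '[[[0, 0, 0], [0, 0, 0]], [[0, 0, 0], [0, 0, 0]], [[0, 0, 0], [0, 0, 0]], [[0, 0, -0.02], [0, 0, 0]], [[0, 0, -0.05], [0, 0, 0]]]' --grip -0.4

```text
time: 8.75
ee_pos: [0.6264, 0.0427, 0.0295]
ee_rot: [[0.044, 0.999, -0.008], [0.999, -0.044, 0.001], [0.001, -0.008, -1.0]]
wrist_force: [-1.2, 0.5, -0.9]
grip_width: 0.3
```

Emit:
servo_tool --targets '[[[0, 0, -0.09], [0, 0, 0]], [[0, 0, -0.09], [0, 0, 0]], [[0.0613, -0.075, 0], [0, 0, 0]], [[0.0613, -0.075, 0], [0, 0, 0]], [[0.0613, -0.075, 0], [0, 0, 0]]]'

```text
time: 9.17
ee_pos: [0.5421, 0.1202, 0.1053]
ee_rot: [[0.046, 0.999, 0.0], [0.999, -0.046, 0.0], [0.0, 0.0, -1.0]]
wrist_force: [0.7, 0.8, 0.4]
grip_width: 0.301
```

Emit:
servo_tool --targets '[[[0, 0, 0], [0, 0, 0]], [[0, 0, 0], [0, 0, 0]], [[0, 0, 0], [0, 0, 0]]]' --grip 0.1

```text
time: 9.42
ee_pos: [0.5433, 0.1198, 0.1048]
ee_rot: [[0.044, 0.999, 0.0], [0.999, -0.044, -0.0], [-0.0, 0.0, -1.0]]
wrist_force: [1.4, 0.3, -0.8]
grip_width: 0.552
```

```bash
python3 - <<'E'
from station import env, optics
import cv2,numpy as np
s=env.read_state();print(s['ee_pos'],s['grip_width'],s['wrist_force'])
d=s['ee_pos'][:2]-np.array([.5372,-.0008]);print('jig',d@[.999,-.0445],d@[.0445,.999])
a=optics.read_camera('scene')['frame'][145:305,215:405]
cv2.imwrite('pics/a5.png',cv2.resize(a,None,fx=4,fy=3.75,interpolation=cv2.INTER_CUBIC))
E
```

```text
[0.54334558 0.11982641 0.10483658] 0.5517301900418948 [ 1.42501872  0.27587571 -0.75626501]
jig 0.0007715578064510434 0.12077926512607574
```

View pics/a5.png

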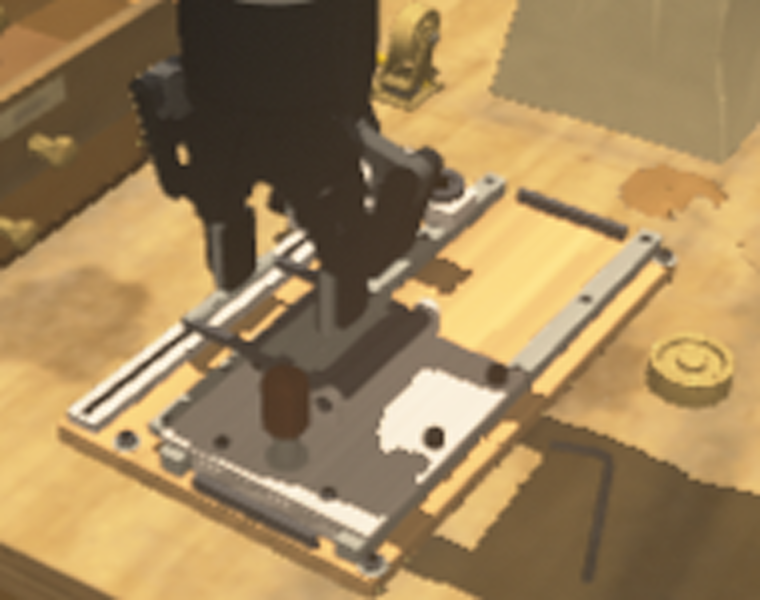

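The leaf stays flat on the far side, and the open fingers are above the knob at (285,400) and its line. Descending and gripping.

Emit:
servo_tool --targets '[[[0, 0, 0.0475], [0, 0, 0]], [[0, 0, 0.0475], [0, 0, 0]], [[0, 0, 0.0475], [0, 0, 0]], [[0, 0, 0.0475], [0, 0, 0]], [[0, 0, 0], [0, 0, 0]]]'

```text
time: 9.88
ee_pos: [0.5409, 0.1186, 0.0245]
ee_rot: [[0.046, 0.999, -0.007], [0.999, -0.046, -0.0], [-0.001, -0.007, -1.0]]
wrist_force: [-1.4, 0.0, 0.0]
grip_width: 0.548
```

Emit:
servo_tool --targets '[[[0, 0, 0], [0, 0, 0]], [[0, 0, 0], [0, 0, 0]], [[0, 0, 0], [0, 0, 0]], [[0, 0, 0], [0, 0, 0]], [[0, 0, 0], [0, 0, 0]]]' --grip -1 --grip_force 45

```text
time: 10.3
ee_pos: [0.5441, 0.1195, 0.0295]
ee_rot: [[0.044, 0.999, 0.002], [0.999, -0.044, -0.0], [-0.0, 0.002, -1.0]]
wrist_force: [-1.5, -2.7, 1.6]
grip_width: 0.239
```

```bash
python3 - <<'E'
from tips import *
jx,jy,z,f=tips()
for a in np.arange(-.04,.04,.004):
    m=(jx>=a)&(jx<a+.004)&(jy>.108)&(jy<.14)&(z>.038)&(z<.12)
    if m.any(): print(round(a+.002,3),np.sort((z[m]*1e3).round())[:6],'y',(np.median(jy[m])*1e3).round())
E
```

```text
10.3 [0.5441 0.1195 0.0295] 0.239 [-1.5 -2.7  1.6] q [  0.2  21.1 101.7  -0.   57.1   2.8]
-0.038 [100. 101. 102. 102. 103. 104.] y 134.0
-0.034 [ 38.  39.  98.  99. 103. 105.] y 134.0
-0.03 [ 38.  39.  39. 100. 104. 105.] y 132.0
-0.026 [ 39.  96.  96.  97.  98. 101.] y 128.0
-0.022 [62. 63. 63. 63. 63. 63.] y 128.0
-0.018 [56. 57. 59. 60. 62. 63.] y 129.0
-0.014 [54. 57. 57. 57. 57. 59.] y 133.0
-0.01 [58. 60. 62. 63. 64. 67.] y 133.0
-0.006 [38. 38. 39. 39. 39. 40.] y 131.0
-0.002 [38. 39. 39. 42. 43. 44.] y 134.0
0.002 [40. 40. 43. 44. 45. 48.] y 132.0
0.006 [39. 46. 62. 65. 65. 66.] y 132.0
0.01 [56. 58. 60. 62. 63. 63.] y 130.0
0.014 [52. 56. 61. 62. 64. 65.] y 129.0
0.018 [57. 61. 76. 79. 83. 84.] y 134.0
0.022 [62. 63. 66. 66. 66. 68.] y 133.0
0.026 [ 39. 102.] y 135.0
0.03 [ 38.  38.  40.  98. 101. 102.] y 132.0
0.034 [ 38.  97.  99. 100. 101. 103.] y 133.0
0.038 [100. 100. 103. 105. 106. 107.] y 133.0
```

The knob is held (width 0.239, about 20–22 mm). The expected slide to the notch is about 98 mm: notch y ≈ 0.047, bush y ≈ -0.0514.

Emit:
servo_tool --targets '[[[-0.005, 0, 0], [0, 0, 0]], [[-0.015, 0, 0], [0, 0, 0]], [[-0.015, 0, 0], [0, 0, 0]], [[-0.015, 0, 0], [0, 0, 0]], [[-0.015, 0, 0], [0, 0, 0]]]'

```text
time: 10.77
ee_pos: [0.5429, 0.0938, 0.0295]
ee_rot: [[0.044, 0.999, 0.002], [0.999, -0.044, 0.001], [0.001, 0.002, -1.0]]
wrist_force: [-1.0, 2.8, 7.1]
grip_width: 0.238
```

Emit:
servo_tool --targets '[[[-0.015, 0, 0], [0, 0, 0]], [[-0.015, 0, 0], [0, 0, 0]], [[-0.015, 0, 0], [0, 0, 0]], [[-0.015, 0, 0], [0, 0, 0]], [[-0.015, 0, 0], [0, 0, 0]]]'

```text
time: 11.18
ee_pos: [0.5414, 0.0648, 0.0294]
ee_rot: [[0.044, 0.999, 0.002], [0.999, -0.044, 0.002], [0.002, 0.002, -1.0]]
wrist_force: [-1.9, 6.5, 7.6]
grip_width: 0.243
```

Emit:
servo_tool --targets '[[[-0.015, 0, 0], [0, 0, 0]], [[-0.015, 0, 0], [0, 0, 0]], [[-0.015, 0, 0], [0, 0, 0]], [[-0.015, 0, 0], [0, 0, 0]], [[-0.01, 0, 0], [0, 0, 0]]]'

```text
time: 11.6
ee_pos: [0.54, 0.0363, 0.0295]
ee_rot: [[0.044, 0.999, 0.001], [0.999, -0.044, 0.001], [0.001, 0.001, -1.0]]
wrist_force: [-2.0, 6.0, 7.6]
grip_width: 0.241
```

Emit:
servo_tool --targets '[[[-0.007, 0, 0], [0, 0, 0]], [[-0.007, 0, 0], [0, 0, 0]], [[0, 0, 0], [0, 0, 0]]]'

```text
time: 11.85
ee_pos: [0.5397, 0.0301, 0.0294]
ee_rot: [[0.044, 0.999, 0.001], [0.999, -0.044, 0.001], [0.001, 0.001, -1.0]]
wrist_force: [-3.0, 1.6, 8.4]
grip_width: 0.239
```

Emit:
servo_tool --targets '[[[-0.004, 0, 0], [0, 0, 0]], [[0, 0, 0], [0, 0, 0]]]'

```text
time: 12.02
ee_pos: [0.5396, 0.0287, 0.0294]
ee_rot: [[0.044, 0.999, 0.001], [0.999, -0.044, 0.001], [0.001, 0.001, -1.0]]
wrist_force: [-2.0, 2.2, 7.8]
grip_width: 0.237
```

Emit:
servo_tool --targets '[[[-0.004, 0, 0], [0, 0, 0]], [[0, 0, 0], [0, 0, 0]]]'

```text
time: 12.18
ee_pos: [0.5395, 0.0272, 0.0294]
ee_rot: [[0.044, 0.999, 0.001], [0.999, -0.044, 0.001], [0.001, 0.001, -1.0]]
wrist_force: [-2.1, 3.2, 8.2]
grip_width: 0.241
```

Emit:
servo_tool --targets '[[[-0.004, 0, 0], [0, 0, 0]], [[0, 0, 0], [0, 0, 0]]]'

```text
time: 12.35
ee_pos: [0.5395, 0.0256, 0.0294]
ee_rot: [[0.044, 0.999, 0.001], [0.999, -0.044, 0.001], [0.001, 0.001, -1.0]]
wrist_force: [-2.4, 3.1, 8.9]
grip_width: 0.241
```

Emit:
servo_tool --targets '[[[-0.003, 0, 0], [0, 0, 0]], [[0, 0, 0], [0, 0, 0]]]'

```text
time: 12.52
ee_pos: [0.5394, 0.0242, 0.0294]
ee_rot: [[0.044, 0.999, 0.001], [0.999, -0.044, 0.0], [0.0, 0.001, -1.0]]
wrist_force: [-2.4, 1.2, 7.7]
grip_width: 0.242
```

Emit:
servo_tool --targets '[[[-0.003, 0, 0], [0, 0, 0]], [[0, 0, 0], [0, 0, 0]]]'

```text
time: 12.68
ee_pos: [0.5394, 0.0225, 0.0294]
ee_rot: [[0.044, 0.999, 0.001], [0.999, -0.044, -0.001], [-0.001, 0.001, -1.0]]
wrist_force: [-2.5, -1.4, 7.4]
grip_width: 0.239
```

Emit:
servo_tool --targets '[[[-0.002, 0, 0], [0, 0, 0]], [[0, 0, 0], [0, 0, 0]]]'

```text
time: 12.85
ee_pos: [0.5393, 0.0212, 0.0294]
ee_rot: [[0.044, 0.999, 0.001], [0.999, -0.044, -0.001], [-0.001, 0.001, -1.0]]
wrist_force: [-3.4, -3.5, 7.8]
grip_width: 0.24
```

Emit:
servo_tool --targets '[[[-0.0015, 0, 0], [0, 0, 0]], [[0, 0, 0], [0, 0, 0]]]'

```text
time: 13.02
ee_pos: [0.5393, 0.0202, 0.0295]
ee_rot: [[0.044, 0.999, 0.001], [0.999, -0.044, -0.002], [-0.002, 0.001, -1.0]]
wrist_force: [-3.2, -5.3, 7.2]
grip_width: 0.24
```

Emit:
servo_tool --targets '[[[-0.0015, 0, 0], [0, 0, 0]], [[0, 0, 0], [0, 0, 0]]]'

```text
time: 13.18
ee_pos: [0.5392, 0.0195, 0.0294]
ee_rot: [[0.044, 0.999, 0.001], [0.999, -0.044, -0.002], [-0.002, 0.001, -1.0]]
wrist_force: [-3.7, -3.8, 7.5]
grip_width: 0.243
```

Emit:
servo_tool --targets '[[[-0.0015, 0, 0], [0, 0, 0]], [[0, 0, 0], [0, 0, 0]]]'

```text
time: 13.35
ee_pos: [0.5392, 0.0193, 0.0294]
ee_rot: [[0.044, 0.999, 0.001], [0.999, -0.044, -0.001], [-0.001, 0.001, -1.0]]
wrist_force: [-3.3, -2.6, 8.2]
grip_width: 0.238
```

Emit:
servo_tool --targets '[[[-0.0015, 0, 0], [0, 0, 0]], [[0, 0, 0], [0, 0, 0]]]'

```text
time: 13.52
ee_pos: [0.5392, 0.0191, 0.0294]
ee_rot: [[0.044, 0.999, 0.001], [0.999, -0.044, -0.001], [-0.001, 0.001, -1.0]]
wrist_force: [-3.5, -1.1, 8.5]
grip_width: 0.238
```

Emit:
servo_tool --targets '[[[-0.001, 0, 0], [0, 0, 0]], [[0, 0, 0], [0, 0, 0]], [[0, 0, 0], [0, 0, 0]]]'

```text
time: 13.77
ee_pos: [0.5392, 0.019, 0.0294]
ee_rot: [[0.044, 0.999, 0.001], [0.999, -0.044, -0.0], [-0.0, 0.001, -1.0]]
wrist_force: [-2.9, 0.4, 8.1]
grip_width: 0.239
```

The sideways force went +3 → -5 → 0 N, and commanded steps now barely move the carriage, so it is seated in the notch. One last look before handing in.

```bash
python3 - <<'E'
from station import env, optics
import cv2
s=env.read_state();print(s['time'],s['ee_pos'],s['grip_width'],s['wrist_force'])
a=optics.read_camera('scene')['frame'][145:305,215:405]
cv2.imwrite('pics/a6.png',cv2.resize(a,None,fx=4,fy=3.75,interpolation=cv2.INTER_CUBIC))
E
```

```text
13.7667 [0.53917054 0.01903018 0.02942053] 0.23908352384731507 [-2.92563497  0.42210532  8.11239146]
```

View pics/a6.png

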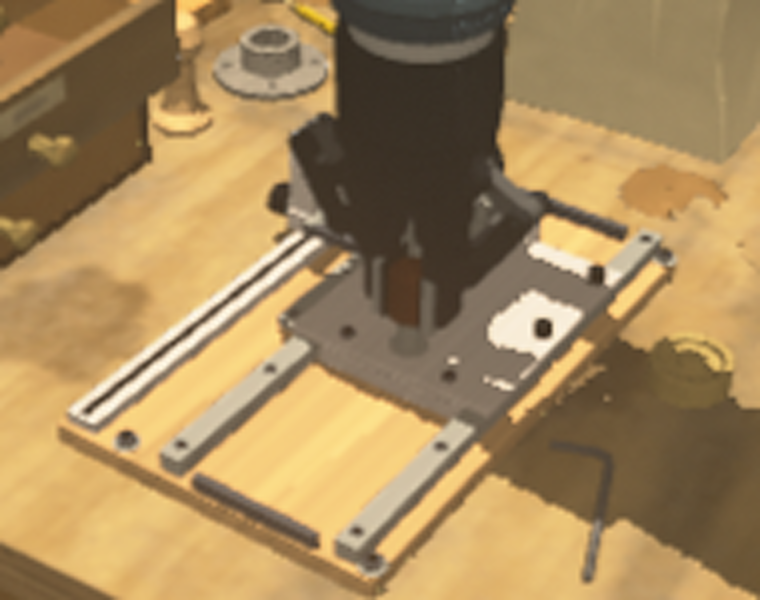

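The carriage is under the head, the knob is held at (405,290), and the hex key and wheel have not moved. Handing in.

```bash
python3 -c "
from station import ticket,env
s=env.read_state();print(s['ee_pos'],s['wrist_force']);print(ticket.finish_job())"
```

```text
[0.53917179 0.01904115 0.02941878] [-3.46466784 -0.04224716  8.65947051]
the job is handed in; nothing more can be done
None
```

I swung the leaf right over by its bail and laid it flat on the far side under grip. I then took the knob, slid the carriage about 100 mm into the notch and handed the job in at about 14 s, still gripping the knob.

**Leaf:** before I let go, the depth image showed the frame level, its top about 53 mm above the bench along its whole reach. It was still lying there in a picture taken afterwards. In the last picture the gripper hid it.

**Notch:** the sideways force went from about +3 N (sliding) to -5 N (drawn in) to about 0 N. The last small commanded steps barely moved the carriage. It stopped about 2 mm past the 98 mm I had worked out from the images. The ball itself was never seen, so the seating rests on the force and position readings.

**Other checks:** the knob grip read 0.239 of full opening, about right for 22 mm. The hex key and caster wheel looked unmoved. The plate caster and turned foot were not specifically checked. There was a steady upward force of about 8 N on the wrist while I held the knob.

**What disagreed:** the reported fingertip height was about 25 mm lower than where the camera showed the tips. My first close on the bail therefore missed it, touching nothing, and I used the camera heights from then on.

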